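# Queue the sample jars by size on the autosampler's feed rail

## Task

Queue the four sample jars on the feed rail in order of size, one upright in the middle of each rubber pad: the smallest on the pad next to the upright gate block, then ever larger, the largest on the pad farthest from the gate. Keep the jars upright all the while, and let go of them all.

Things in the scene. Friction and masses are not known exactly. Their poses are not given: they have to be found in the camera images.
- jar_s_center (a point): centre (on the axis, half-way up) of the smallest jar: a loose, closed, round white plastic sample jar with a blank paper label and a blue screw cap, standing upright on the bench; 28 mm diameter, 42 mm high (the cap, its top 27 %, is 2 mm narrower); its z axis points up; its yaw means nothing
- jar_m_center (a point): centre (on the axis, half-way up) of the second smallest jar: a loose, closed, round white plastic sample jar with a blank paper label and a blue screw cap, standing upright on the bench; 38 mm diameter, 54 mm high (the cap, its top 27 %, is 2 mm narrower); its z axis points up; its yaw means nothing
- jar_l_center (a point): centre (on the axis, half-way up) of the second largest jar: a loose, closed, round white plastic sample jar with a blank paper label and a blue screw cap, standing upright on the bench; 48 mm diameter, 66 mm high (the cap, its top 27 %, is 2 mm narrower); its z axis points up; its yaw means nothing
- jar_xl_center (a point): centre (on the axis, half-way up) of the largest jar: a loose, closed, round white plastic sample jar with a blank paper label and a blue screw cap, standing upright on the bench; 58 mm diameter, 78 mm high (the cap, its top 27 %, is 2 mm narrower); its z axis points up; its yaw means nothing
- rail: fixed flat aluminium feed rail on the black bench, 86 mm wide (its x), 390 mm long (its y), 10 mm thick; origin at the centre of its underside on the bench, z up. It carries four pads in a row along its y axis, 80 mm apart, and has the gate at one end and a flat white plate, 4 mm high, at the other
- pad_1: dark rubber pad fixed on the rail, a disc 66 mm in diameter and 2 mm high with a small white dot in the middle; origin at the centre of its underside (on the rail's top, 10 mm above the bench), so a jar on it stands 12 mm above the bench; at y = -120 mm along the rail (the pads are numbered from the rail's -y end; the number says nothing of which jar belongs there)
- pad_2: dark rubber pad fixed on the rail, a disc 66 mm in diameter and 2 mm high with a small white dot in the middle; origin at the centre of its underside (on the rail's top, 10 mm above the bench), so a jar on it stands 12 mm above the bench; at y = -40 mm along the rail (the pads are numbered from the rail's -y end; the number says nothing of which jar belongs there)
- pad_3: dark rubber pad fixed on the rail, a disc 66 mm in diameter and 2 mm high with a small white dot in the middle; origin at the centre of its underside (on the rail's top, 10 mm above the bench), so a jar on it stands 12 mm above the bench; at y = 40 mm along the rail (the pads are numbered from the rail's -y end; the number says nothing of which jar belongs there)
- pad_4: dark rubber pad fixed on the rail, a disc 66 mm in diameter and 2 mm high with a small white dot in the middle; origin at the centre of its underside (on the rail's top, 10 mm above the bench), so a jar on it stands 12 mm above the bench; at y = 120 mm along the rail (the pads are numbered from the rail's -y end; the number says nothing of which jar belongs there)
- gate: the feed gate: a dark grey upright block with two steel screws on top, fixed across one end of the rail, 80 mm (across the rail) x 20 mm x 40 mm high; origin at the centre of its underside, on the rail's top, 60 mm beyond the middle of the nearest pad. It may be at either end of the rail
Things that resemble listed ones, but are neither listed nor needed, are in the scene too. What is shaped like the part that bears jar_xl_center but green is not meant. Leave any red look-alike of the part that bears jar_m_center alone.

How it is judged:
By the outcome, as a careful person would: the job done as asked, in the order asked, and still so for the second after the job is handed in, with the robot touching nothing.
It also fails if it takes over 93 s, if anything falls off the work surface, if the arm or the gripper's body presses on something with over 40 N, if the wrist force passes 120 N, or if a joint passes its speed limit or range.

## Robot

A 6-joint arm with a two-finger parallel gripper is mounted at the origin on the work surface. World frame = base frame: x ahead of the robot, y to its left, z up, the work surface at z = 0. Lengths are in m, angles in rad, forces in N, time in s.
With the tool pointing down it reaches from about 0.25 to 0.775 m from the base axis. Payload 4 kg.
Tool frame: the origin (TCP) lies midway between the tips of the shut fingers; the grasp point (between the pads) lies robot.grip_point_offset behind it (robot.grip_point_offset is the distance from the TCP to the grasp point, in m); z points along the fingers, x is the direction in which the jaws open and shut, and the axes are right-handed (so a half turn about z gives the same grasp; the last joint's range is limited). The gripper opens to 94 mm and grips with 3 to 60 N. Pads are 16 mm wide; open, the fingers measure 119 mm over their backs; the gripper's body (75 mm by 177 mm) begins 78 mm behind the grasp point.
Start: joints at [1.049, 0.087, 1.371, -0, 1.684, -0.103], TCP at [0.224, 0.502, 0.206] pointing down, gripper open.
Joint ranges: [-3.1, 3.1], [-0.76, 2.03], [0.27, 2.55], [-1.08, 4.22], [0.17, 2.65], [-2.57, 2.57]. Speed limits (rad/s): [2.79, 2.79, 3.14, 3.14, 3.14, 3.14].

## Interface

Orientations are given as [roll, pitch, yaw] about the fixed x, y, z axes, in that order (R = Rz(yaw) Ry(pitch) Rx(roll)).
In Python, from bench import robot, optics, finder gives the robot as it stands. The module is installed in compiled form; this text tells all that it offers.
- The arm moves only by the tool arm_command, never from a script. Its argument "plan" is a list of rows, each a list of 5 numbers: the opening, from 0 (shut) to 1 (fully open), then the shift along the world's x, y, z in m, then the turn about the world's z in degrees. A call has 1 to 10 rows; each row is the pose to reach, as a shift and turn from the pose commanded when the call began; what a row does not reach only later rows make up. A row lasts 1/8 s, in which the tool goes at most 62.5 mm and 10.7 degrees, less where a joint would pass 70% of its speed; a pose out of reach is approached as far as the arm can. A call with a gripper value outside its range is refused whole. The fingers move at their own pace and stop on an object; the grip force is fixed at half the most. Time passes only in rows, so rows that repeat a pose let the fingers close. It gives the time, the measured TCP pose, the force and the opening at its end, in the units of the state.
- robot.get_obs(): the state, without advancing time (a new reading comes with each control period).
- optics.snapshot(name): name is "scene" or "top"; returns a dict with "image" (420x560x3 uint8, red, green, blue), "fx", "fy", "cx", "cy" (pixels), "position" and "rotation" of the camera in the world. Camera axes: x right, y down, z forward; pixel columns grow to the right and rows downward; lengths in m; the calibration is good to about 2 mm. A picture is of the moment at which its call begins. There is no depth.
- robot.close_job(): hands the job in, once; it reports no verdict.
Trained networks look in the newest picture that a camera, given by its name, has taken for a name from the list of things; names that differ only in an ending like _2 or _b are one class to them, and where a whole thing is asked for, a point or a joint stands for the part that bears it (a point fixed in the world has none). Each returns a list of dicts, best first, with "p" (0 to 1); they miss things now and then, are a little off and sometimes report something else, mostly with a low value. They report only what shows in the picture. A call takes as long as a camera call. They do not tell look-alikes from the thing itself.
- finder.masks_of(label, camera): "pixels" (420x560 bool, what is visible of it) and "extent" ([left, top, right, bottom] in pixels, round what is visible of it).
The state is a dict: "time": time; "joint_positions": joint angles; "qvel": joint speeds; "joint_torque": joint torques, N m; "tool_pos": TCP position; "ee_rot": TCP orientation; "wrist_force": force on the tool from outside, world axes, zero at the start; "wrist_torque": the same for the moment, N m; "width": finger opening in m.
Only numpy, scipy, OpenCV 4.12 (cv2) and the standard library are available. Lean on these libraries where they do the work, as an engineer would, in place of code of your own. Each camera call takes 0.05 s, during which the arm holds its last target.

## Working session

There is one attempt and no reset: what is moved stays moved. The work goes in short steps, Python scripts to look and compute and a tool call to move; the robot and the scene stay as the last step left them, time stands still between calls to the robot, and variables do not carry over. Pictures are saved under pics/ and viewed, and the job is handed in when it is done.

Besides the shell and the picture viewer there is one more tool, called after "Request:" as name(argument=value, ...) on one line, values as JSON. arm_command: Moves the arm, as the interface text tells. Its arguments: {"type":"object","properties":{"plan":{"type":"array","items":{"type":"array","items":{"type":"number"}}}},"required":["plan"]}

```bash
mkdir -p pics
cat > h.py <<'E'
import numpy as np, cv2
from bench import robot, optics, finder
def snap(n,fn):
    s=optics.snapshot(n); cv2.imwrite('pics/'+fn,s['image'][:,:,::-1]); return s
def ray(s,u,v,z):
    R=np.array(s['rotation']);p=np.array(s['position'])
    d=R@np.array([(u-s['cx'])/s['fx'],(v-s['cy'])/s['fy'],1]); return p+d*(z-p[2])/d[2]
def proj(s,P):
    R=np.array(s['rotation']);p=np.array(s['position'])
    q=R.T@(np.array(P)-p); return s['fx']*q[0]/q[2]+s['cx'],s['fy']*q[1]/q[2]+s['cy']
E
python3 - <<'E'
from h import *
o=robot.get_obs(); print({k:np.round(v,3) for k,v in o.items()}); print(robot.grip_point_offset)
for n in ['scene','top']:
    s=snap(n,n+'0.png'); print(n,s['fx'],s['cx'],s['cy'],np.round(s['position'],3),np.round(s['rotation'],3).tolist())
E
```

```text
{'time': np.float64(0.0), 'joint_positions': array([ 1.049,  0.088,  1.372, -0.   ,  1.684, -0.103]), 'qvel': array([-0.001, -0.   ,  0.001, -0.001,  0.   , -0.001]), 'joint_torque': array([ 1.0000e-03, -3.4017e+01, -3.0243e+01,  7.2000e-02,  3.3000e-02,
       -0.0000e+00]), 'tool_pos': array([0.223, 0.502, 0.204]), 'ee_rot': array([-3.141e+00,  2.000e-03,  1.152e+00]), 'wrist_force': array([0.301, 0.113, 1.1  ]), 'wrist_torque': array([-0.039,  0.056, -0.002]), 'width': np.float64(0.095)}
0.0188
scene 414.3544191537789 291.63889945575676 217.785563965748 [1.142 0.085 0.578] [-2.264, -0.002, 1.61]
top 382.16952791973017 278.59988787559286 206.8549867303688 [0.339 0.06  0.941] [-2.934, -0.006, -1.545]
```

```bash
sed -i 's/R=np.array(s\[.rotation.\])/R=Rot.from_euler("xyz",s["rotation"]).as_matrix()/; 1i from scipy.spatial.transform import Rotation as Rot' h.py; cat h.py
python3 - <<'E'
from h import *
for cam in ['scene','top']:
  s=snap(cam,cam+'1.png')
  for l in ['jar_s_center','jar_m_center','jar_l_center','jar_xl_center','pad_1','gate','rail']:
    for d in finder.masks_of(l,cam):
        print(cam,l,round(d['p'],2),np.round(d['extent']).tolist(), np.round(np.argwhere(d['pixels']).mean(0)[::-1],1), int(d['pixels'].sum()))
E
```

```text
from scipy.spatial.transform import Rotation as Rot
import numpy as np, cv2
from bench import robot, optics, finder
def snap(n,fn):
    s=optics.snapshot(n); cv2.imwrite('pics/'+fn,s['image'][:,:,::-1]); return s
def ray(s,u,v,z):
    R=Rot.from_euler("xyz",s["rotation"]).as_matrix();p=np.array(s['position'])
    d=R@np.array([(u-s['cx'])/s['fx'],(v-s['cy'])/s['fy'],1]); return p+d*(z-p[2])/d[2]
def proj(s,P):
    R=Rot.from_euler("xyz",s["rotation"]).as_matrix();p=np.array(s['position'])
    q=R.T@(np.array(P)-p); return s['fx']*q[0]/q[2]+s['cx'],s['fy']*q[1]/q[2]+s['cy']
scene jar_s_center 0.75 [161.0, 197.0, 175.0, 218.0] [166.5 208.2] 264
scene jar_s_center 0.52 [115.0, 250.0, 339.0, 316.0] [225.8 280.8] 7331
scene jar_m_center 0.98 [218.0, 189.0, 242.0, 218.0] [228.1 203.2] 479
scene jar_m_center 0.96 [230.0, 170.0, 249.0, 194.0] [238.6 180.6] 370
scene jar_m_center 0.62 [187.0, 177.0, 208.0, 205.0] [196.5 192.1] 447
scene jar_m_center 0.47 [234.0, 260.0, 273.0, 288.0] [251.8 274. ] 729
scene jar_l_center 0.86 [285.0, 187.0, 311.0, 220.0] [297.3 204.5] 720
scene jar_xl_center 0.
[... 650 characters left out ...]
m_center 0.59 [329.0, 239.0, 344.0, 260.0] [334.6 247.5] 252
top jar_l_center 0.74 [266.0, 233.0, 282.0, 256.0] [272.4 242.1] 301
top jar_xl_center 0.9 [194.0, 235.0, 224.0, 263.0] [210.1 248.9] 585
top jar_xl_center 0.86 [165.0, 194.0, 196.0, 229.0] [180.9 212.5] 639
top pad_1 0.98 [296.0, 159.0, 320.0, 190.0] [306.  173.2] 506
top pad_1 0.82 [263.0, 168.0, 291.0, 192.0] [274.7 179.9] 550
top pad_1 0.69 [356.0, 153.0, 382.0, 173.0] [367.5 160.8] 534
top pad_1 0.66 [326.0, 156.0, 350.0, 181.0] [336.3 166.1] 459
top gate 0.61 [245.0, 168.0, 262.0, 198.0] [251.2 182.1] 263
top gate 0.25 [326.0, 157.0, 350.0, 184.0] [336.5 166.8] 526
top rail 0.94 [248.0, 144.0, 397.0, 203.0] [320.9 171. ] 4568
```

View pics/scene0.png

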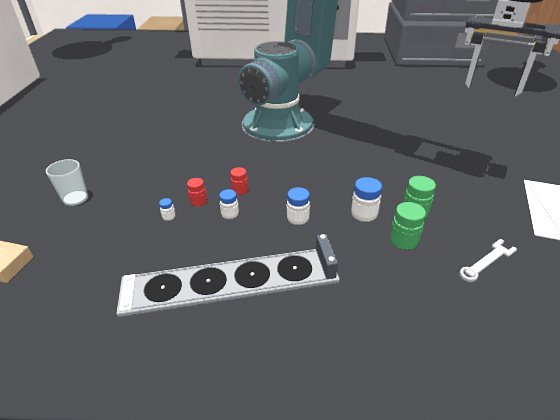

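View pics/top0.png

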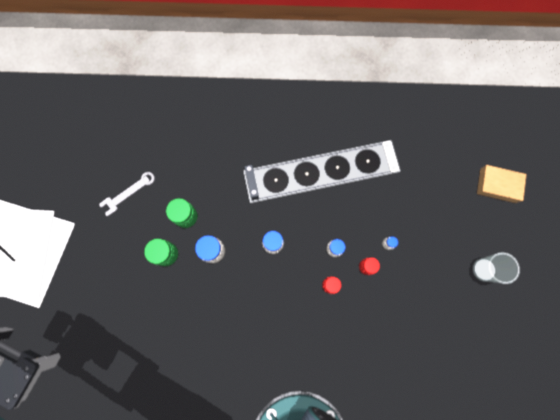

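```bash
cat >> h.py <<'E'
from scipy.optimize import least_squares
DIM={'s':(.028,.042),'m':(.038,.054),'l':(.048,.066),'xl':(.058,.078)}
def cyl_c(s,x,y,r,z0,z1):
    a=np.linspace(0,2*np.pi,40)
    pts=np.array([proj(s,[x+r*np.cos(t),y+r*np.sin(t),z]) for z in (z0,z1) for t in a],np.float32)
    h=cv2.convexHull(pts); m=cv2.moments(h); return np.array([m['m10']/m['m00'],m['m01']/m['m00']])
def blue_blobs(s,minA=25):
    im=s['image'].astype(int); m=((im[:,:,2]>im[:,:,0]+60)&(im[:,:,2]>im[:,:,1]+40)).astype(np.uint8)
    n,l,st,c=cv2.connectedComponentsWithStats(m); return [(c[i],st[i]) for i in range(1,n) if st[i][4]>=minA]
def fit_jar(k,obs,z0=0):
    d,h=DIM[k]
    f=lambda q: np.concatenate([cyl_c(s,q[0],q[1],d/2-.001,z0+.73*h,z0+h)-c for s,c in obs])
    r=least_squares(f,ray(*[obs[0][0],obs[0][1][0],obs[0][1][1],z0+h])[:2]); return r.x,r.fun
def fit_auto(k,snaps,guess,z0=0):
    d,h=DIM[k]; out=[]
    for s in snaps:
        e=np.array(proj(s,[*guess,z0+.87*h])); bb=blue_blobs(s)
        c=min((b[0] for b in bb),key=lambda c:np.linalg.norm(c-e)); out.append((s,c))
    return fit_jar(k,out,z0),[np.round(fit_jar(k,[o],z0)[0],4) for o in out]
E
cat > a.py <<'E'
from h import *
T=optics.snapshot('top');S=optics.snapshot('scene')
for k,p in dict(xl=(209,249),l=(273,242),m=(337,247),s=(391,243)).items():
    g=ray(T,*p,DIM[k][1])[:2]
    (q,f),e=fit_auto(k,[T,S],g); print(k,np.round(q,4),np.round(f,2),e)
for s,P in ((T,[(276,180),(307,174),(338,168),(368,161)]),(S,[(295,268),(252,274),(208,281),(163,287)])):
    for p in P:
        im=s['image'].min(2).astype(float); w=im[p[1]-4:p[1]+5,p[0]-4:p[0]+5].copy(); w-=w.max()*.5;w[w<0]=0
        yy,xx=np.mgrid[p[1]-4:p[1]+5,p[0]-4:p[0]+5]; u,v=(xx*w).sum()/w.sum(),(yy*w).sum()/w.sum()
        print('pad',round(u,2),round(v,2),np.round(ray(s,u,v,.012),4))
for z,p in ((0,(333,285)),(0,(371,266)),(.078,(157,252)),(.078,(179,210))): print('other',np.round(ray(T,*p,z or .054),3))
print(robot.get_obs()['time'])
E
python3 a.py
```

```text
xl [0.423  0.2199] [0.38 0.25 0.4  0.19] [array([0.4236, 0.2208]), array([0.4224, 0.2191])]
l [0.4447 0.0728] [-0.04  0.24  0.01  0.32] [array([0.4452, 0.0727]), array([0.4436, 0.0727])]
m [ 0.4361 -0.0788] [-0.2   0.09 -0.16  0.11] [array([ 0.4364, -0.0792]), array([ 0.4357, -0.0785])]
s [ 0.4522 -0.211 ] [-0.43  0.09 -0.33 -0.04] [array([ 0.4524, -0.212 ]), array([ 0.4523, -0.2103])]
pad 275.5 179.54 [0.6047 0.07   0.012 ]
pad 306.45 173.35 [ 0.6231 -0.0079  0.012 ]
pad 337.02 166.85 [ 0.6425 -0.0854  0.012 ]
pad 367.48 160.57 [ 0.6615 -0.1633  0.012 ]
pad 294.2 267.0 [0.6054 0.0706 0.012 ]
pad 251.76 273.26 [ 0.6244 -0.0068  0.012 ]
pad 207.73 279.89 [ 0.6437 -0.0845  0.012 ]
pad 162.2 286.49 [ 0.6625 -0.1624  0.012 ]
other [ 0.347 -0.068  0.054]
other [ 0.392 -0.156  0.054]
other [0.409 0.331 0.078]
other [0.507 0.289 0.078]
1.0
```

Request:
arm_command(plan=[[0.6,0.02,-0.06,0,-10],[0.6,0.04,-0.12,0,-20],[0.6,0.055,-0.18,0,-30],[0.6,0.075,-0.24,0,-40],[0.6,0.095,-0.3,0,-52.3],[0.6,0.115,-0.36,0,-52.3],[0.6,0.135,-0.42,0,-52.3],[0.6,0.155,-0.48,0,-52.3],[0.6,0.17,-0.54,0,-52.3],[0.6,0.19,-0.6,0,-52.3]])

```text
time: 2.25
tool_pos: [0.4124, -0.0953, 0.206]
ee_rot: [3.141, -0.002, 0.239]
wrist_force: [0.5, 0.7, 0.1]
width: 0.0563
```

Request:
arm_command(plan=[[0.6,0.02,-0.06,0,0],[0.6,0.038,-0.111,-0.02,0],[0.6,0.038,-0.111,-0.06,0],[0.6,0.038,-0.111,-0.1,0],[0.6,0.038,-0.111,-0.1,0],[0.6,0.038,-0.111,-0.1,0]])

```text
time: 3.0
tool_pos: [0.4511, -0.2045, 0.1072]
ee_rot: [3.14, -0.002, 0.239]
wrist_force: [-0.5, 0.1, 0.6]
width: 0.0564
```

Run:
```python
from h import *
print(np.round(robot.get_obs()['tool_pos'],4))
T=snap('top','t1.png');S=snap('scene','s1.png')
print(np.round(robot.get_obs()['tool_pos'],4))
cv2.imwrite('pics/c1.png',cv2.resize(S['image'][130:270,100:300,::-1],None,fx=4,fy=4))
```

```text
[ 0.4511 -0.2045  0.1072]
[ 0.4517 -0.2048  0.1081]
```

View pics/c1.png

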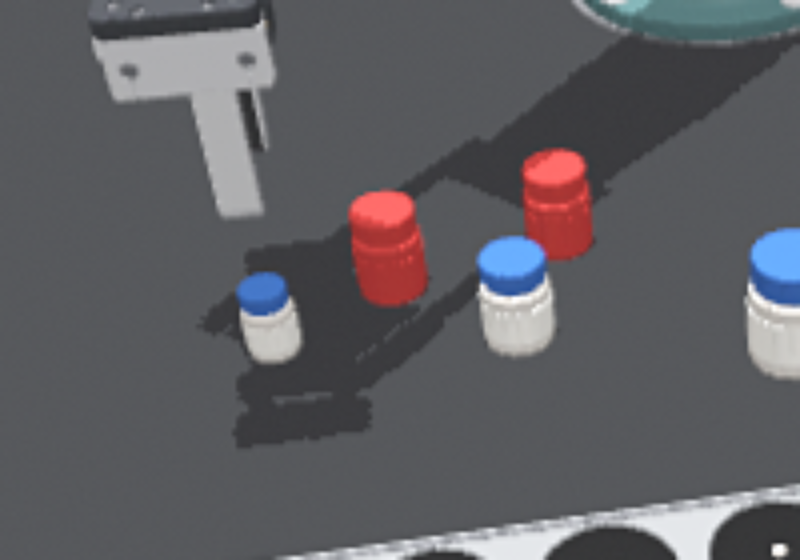

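Request:
arm_command(plan=[[0.6,0.001,-0.006,-0.02,0],[0.6,0.001,-0.006,-0.055,0],[0.6,0.001,-0.006,-0.055,0],[0.6,0.001,-0.006,-0.055,0]])

```text
time: 3.6
tool_pos: [0.4525, -0.2107, 0.0527]
ee_rot: [3.139, -0.002, 0.239]
wrist_force: [0.2, -0.5, -0.6]
width: 0.0563
```

Request:
arm_command(plan=[[0.6,0,0,-0.02,0],[0.6,0,0,-0.041,0],[0.6,0,0,-0.041,0],[0.0,0,0,-0.041,0],[0.0,0,0,-0.041,0],[0.0,0,0,-0.041,0],[0.0,0,0,-0.041,0],[0.0,0,0,-0.041,0],[0.0,0,0,-0.041,0]])

```text
time: 4.72
tool_pos: [0.4519, -0.2104, 0.0104]
ee_rot: [3.141, -0.001, 0.239]
wrist_force: [-0.0, 0.5, 5.2]
width: 0.0275
```

Request:
arm_command(plan=[[0,0,0,0.03,0],[0,0,0,0.075,0],[0,0.015,0.028,0.1,0],[0,0.04,0.072,0.1,0],[0,0.07,0.126,0.1,0],[0,0.1,0.18,0.1,0],[0,0.125,0.23,0.1,0],[0,0.145,0.266,0.1,0],[0,0.153,0.281,0.08,0],[0,0.153,0.281,0.06,0]])

```text
time: 5.98
tool_pos: [0.6035, 0.0713, 0.0668]
ee_rot: [3.142, 0.003, 0.241]
wrist_force: [0.1, -0.2, -0.6]
width: 0.028
```

Request:
arm_command(plan=[[0,0,0,-0.015,0],[0,0,0,-0.03,0],[0,0,0,-0.03,0],[0,0,0,-0.03,0]])

```text
time: 6.48
tool_pos: [0.6047, 0.0705, 0.0401]
ee_rot: [3.141, -0.001, 0.239]
wrist_force: [0.2, -0.0, -0.9]
width: 0.0275
```

Request:
arm_command(plan=[[0,0,0,-0.01,0],[0,0,0,-0.0175,0],[0,0,0,-0.0175,0],[0,0,0,-0.0175,0]])

```text
time: 6.98
tool_pos: [0.604, 0.0709, 0.0217]
ee_rot: [-3.142, 0.0, 0.239]
wrist_force: [-0.4, 0.0, -0.8]
width: 0.0272
```

Run:
```python
from h import *
T=snap('top','t2.png');S=snap('scene','s2.png')
cv2.imwrite('pics/c2.png',cv2.resize(S['image'][190:310,200:360,::-1],None,fx=5,fy=5))
print(robot.get_obs()['tool_pos'])
try: print(fit_auto('s',[S],(.605,.07),.012)[0])
except Exception as e: print(e)
```

```text
[0.60411134 0.07090899 0.02178092]
(array([ 0.43800586, -0.07798801]), array([-1.42372366e-06,  6.63364801e-07]))
```

View pics/c2.png

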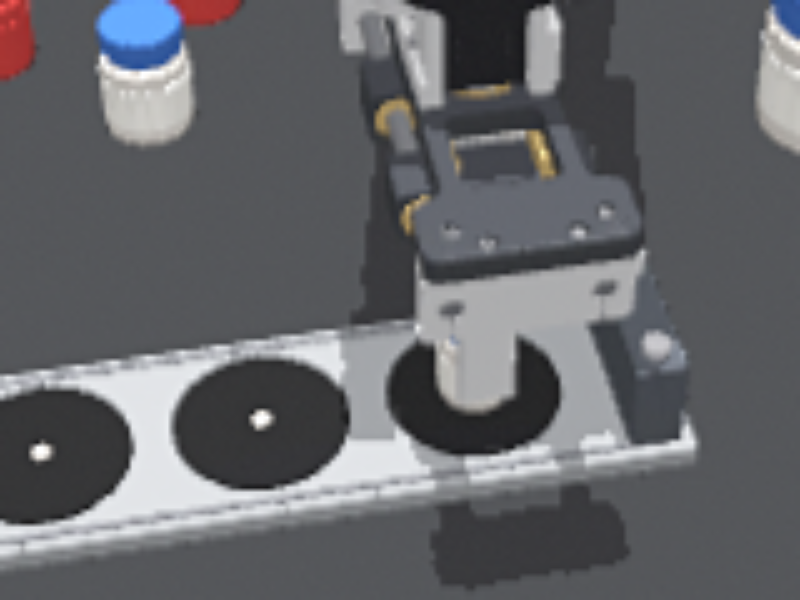

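The small jar is on the pad beside the gate (about px 295,268 in the scene image), half hidden by the front finger. I'll release it and move on to m.

Request:
arm_command(plan=[[0.6,0,0,0,0],[0.6,0,0,0,0],[0.6,0,0,0.0,0],[0.6,0,0,0.03,0],[0.6,0,0,0.08,0],[0.6,-0.02,-0.018,0.11,0],[0.6,-0.06,-0.055,0.11,0],[0.6,-0.1,-0.09,0.11,0],[0.6,-0.14,-0.125,0.11,0],[0.6,-0.168,-0.15,0.09,0]])

```text
time: 8.32
tool_pos: [0.4361, -0.0806, 0.1137]
ee_rot: [3.139, -0.004, 0.239]
wrist_force: [1.5, -0.7, 1.0]
width: 0.0561
```

Request:
arm_command(plan=[[0.65,0,0,-0.03,0],[0.65,0,0,-0.045,0],[0.65,0,0,-0.045,0],[0.65,0,0,-0.045,0]])

```text
time: 8.82
tool_pos: [0.4372, -0.079, 0.068]
ee_rot: [3.141, -0.001, 0.24]
wrist_force: [0.6, -0.3, -0.7]
width: 0.0613
```

Run:
```python
from h import *
T=snap('top','t3.png');S=snap('scene','s3.png')
cv2.imwrite('pics/c3.png',cv2.resize(S['image'][190:310,200:360,::-1],None,fx=5,fy=5))
r=fit_auto('s',[T,S],(.605,.07),.012); print(r)
r=fit_auto('m',[S],(.436,-.079)); print(r)
```

```text
((array([0.60388073, 0.07088065]), array([-0.00881744,  0.38634569, -0.10003618,  0.35913621])), [array([0.6049, 0.0709]), array([0.6029, 0.071 ])])
((array([ 0.44306223, -0.0761433 ]), array([1.1904956e-07, 1.0693924e-08])), [array([ 0.4431, -0.0761])])
```

View pics/c3.png

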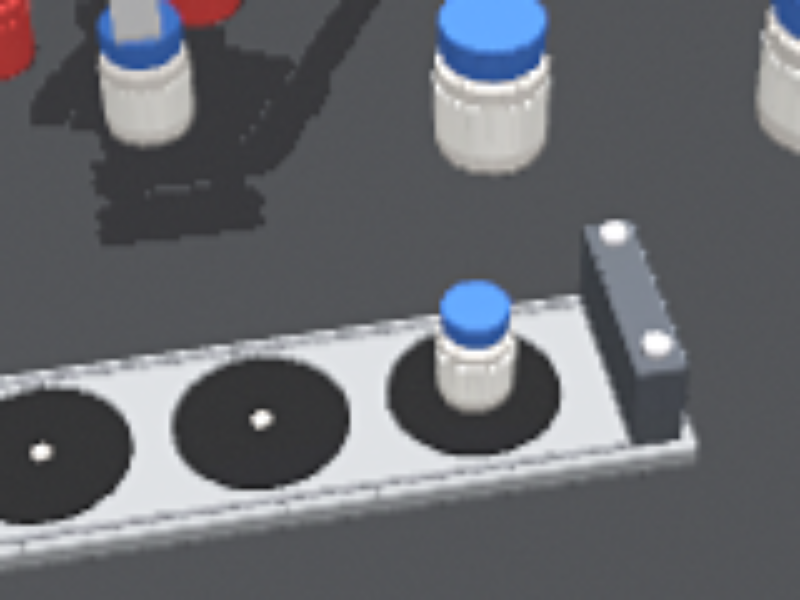

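Jar s stands in the middle of its pad, about 1 mm off. The fingers now straddle m, so I'll lower and grip it.

Request:
arm_command(plan=[[0.65,-0.001,0,-0.025,0],[0.65,-0.001,0,-0.052,0],[0.65,-0.001,0,-0.052,0],[0.0,-0.001,0,-0.052,0],[0.0,-0.001,0,-0.052,0],[0.0,-0.001,0,-0.052,0],[0.0,-0.001,0,-0.052,0],[0.0,-0.001,0,-0.052,0]])

```text
time: 9.93
tool_pos: [0.4364, -0.0794, 0.0163]
ee_rot: [3.14, -0.003, 0.239]
wrist_force: [-0.5, 0.5, 6.1]
width: 0.038
```

Request:
arm_command(plan=[[0,0,0,0.03,0],[0,0,0,0.07,0],[0,0.02,0.008,0.09,0],[0,0.06,0.023,0.09,0],[0,0.1,0.038,0.09,0],[0,0.14,0.054,0.09,0],[0,0.17,0.065,0.09,0],[0,0.187,0.072,0.07,0],[0,0.187,0.072,0.04,0],[0,0.187,0.072,0.03,0]])

```text
time: 11.18
tool_pos: [0.6199, -0.0069, 0.0413]
ee_rot: [-3.14, 0.006, 0.239]
wrist_force: [-0.0, 0.3, -1.0]
width: 0.0374
```

Request:
arm_command(plan=[[0,0,0,-0.005,0],[0,0,0,-0.01,0],[0,0,0,-0.01,0],[0,0,0,-0.01,0]])

```text
time: 11.68
tool_pos: [0.6227, -0.0072, 0.036]
ee_rot: [3.141, -0.002, 0.239]
wrist_force: [-0.9, 0.3, -0.0]
width: 0.0374
```

Request:
arm_command(plan=[[0,0.001,0,-0.004,0],[0,0.001,0,-0.008,0],[0,0.001,0,-0.008,0],[0,0.001,0,-0.008,0]])

```text
time: 12.18
tool_pos: [0.6235, -0.0072, 0.0283]
ee_rot: [3.141, -0.001, 0.239]
wrist_force: [-1.9, 0.2, 6.5]
width: 0.0372
```

Request:
arm_command(plan=[[0.65,0,0,0,0],[0.65,0,0,0,0],[0.65,0,0,0,0],[0.65,0,0,0.03,0],[0.8,0,0,0.08,0],[0.8,-0.02,0.009,0.11,0],[0.8,-0.06,0.027,0.11,0],[0.8,-0.11,0.049,0.11,0],[0.8,-0.15,0.067,0.11,0],[0.8,-0.179,0.08,0.08,0]])

```text
time: 13.42
tool_pos: [0.4448, 0.0737, 0.1092]
ee_rot: [3.14, -0.007, 0.24]
wrist_force: [0.4, 0.4, -0.8]
width: 0.0755
```

Request:
arm_command(plan=[[0.8,0,0,-0.02,0],[0.8,0,0,-0.03,0],[0.8,0,0,-0.03,0],[0.8,0,0,-0.03,0]])

```text
time: 13.92
tool_pos: [0.4452, 0.0727, 0.0779]
ee_rot: [3.141, -0.002, 0.239]
wrist_force: [-0.1, -0.5, 0.3]
width: 0.0753
```

Run:
```python
from h import *
T=snap('top','t4.png');S=snap('scene','s4.png')
cv2.imwrite('pics/c4.png',cv2.resize(S['image'][170:310,180:360,::-1],None,fx=4,fy=4))
print(fit_auto('s',[T,S],(.605,.07),.012)); print(fit_auto('m',[T,S],(.6237,-.007),.012))
```

```text
((array([0.60435883, 0.07098726]), array([-0.03965941,  0.30638704, -0.05019683,  0.54618304])), [array([0.6051, 0.0709]), array([0.6029, 0.071 ])])
((array([ 0.622937  , -0.00614856]), array([-0.20713219,  0.3716097 , -0.18438899,  0.36155486])), [array([ 0.6239, -0.0066]), array([ 0.622 , -0.0059])])
```

View pics/c4.png

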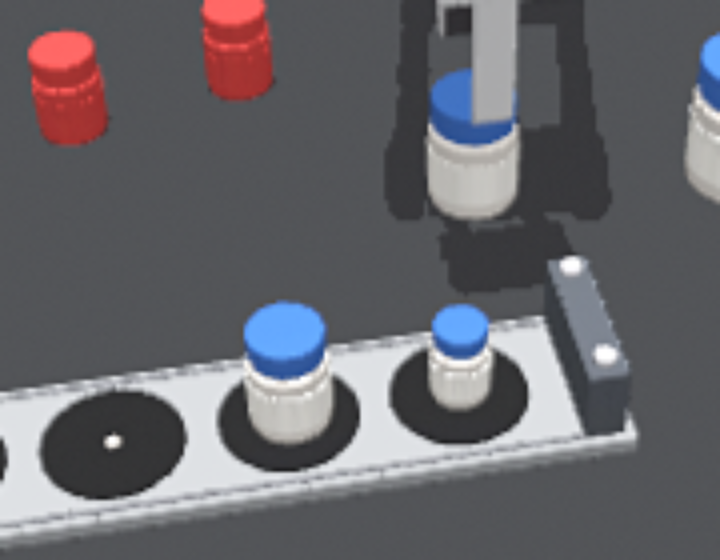

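Both s and m stand centred on their pads, within about 1 mm. Next is l: lower to TCP 0.022 and grip.

Request:
arm_command(plan=[[0.8,0,0,-0.02,0],[0.8,0,0,-0.045,0],[0.8,0,0,-0.056,0],[0.8,0,0,-0.056,0],[0.0,0,0,-0.056,0],[0.0,0,0,-0.056,0],[0.0,0,0,-0.056,0],[0.0,0,0,-0.056,0],[0.0,0,0,-0.056,0]])

```text
time: 15.15
tool_pos: [0.4448, 0.0729, 0.0217]
ee_rot: [3.141, -0.001, 0.239]
wrist_force: [-0.4, -0.1, 2.7]
width: 0.0473
```

Request:
arm_command(plan=[[0,0,0,0.03,0],[0,0,0,0.075,0],[0,0.015,-0.012,0.1,0],[0,0.045,-0.036,0.1,0],[0,0.08,-0.064,0.1,0],[0,0.115,-0.092,0.1,0],[0,0.15,-0.12,0.1,0],[0,0.178,-0.142,0.1,0],[0,0.198,-0.158,0.09,0],[0,0.198,-0.158,0.06,0]])

```text
time: 16.4
tool_pos: [0.6444, -0.0869, 0.0813]
ee_rot: [3.14, -0.003, 0.237]
wrist_force: [-0.3, -0.1, -2.2]
width: 0.0475
```

Request:
arm_command(plan=[[0,0,0,-0.02,0],[0,0,0,-0.04,0],[0,0,0,-0.04,0],[0,0,0,-0.04,0]])

```text
time: 16.9
tool_pos: [0.6427, -0.085, 0.042]
ee_rot: [3.141, -0.001, 0.24]
wrist_force: [-0.9, -0.0, -1.3]
width: 0.0474
```

Needs TCP 0.0337.

Request:
arm_command(plan=[[0,0,0,-0.004,0],[0,0,0,-0.0083,0],[0,0,0,-0.0083,0],[0,0,0,-0.0083,0]])

```text
time: 17.4
tool_pos: [0.6429, -0.0852, 0.0334]
ee_rot: [3.141, -0.002, 0.239]
wrist_force: [0.6, 0.6, 1.0]
width: 0.0475
```

Request:
arm_command(plan=[[0.8,0,0,0,0],[0.8,0,0,0,0],[0.8,0,0,0,0],[0.8,0,0,0.03,0],[0.9,0,0,0.08,0],[0.9,-0.02,0.028,0.11,0],[0.9,-0.05,0.07,0.11,0],[0.9,-0.08,0.111,0.11,0],[0.9,-0.11,0.152,0.11,0],[0.9,-0.14,0.194,0.11,0]])

```text
time: 18.65
tool_pos: [0.5011, 0.11, 0.1427]
ee_rot: [-3.141, -0.0, 0.239]
wrist_force: [0.8, 1.2, -0.1]
width: 0.0843
```

Request:
arm_command(plan=[[0.9,-0.03,0.042,0,0],[0.9,-0.06,0.083,0,0],[0.9,-0.08,0.111,0,0],[0.9,-0.08,0.111,-0.03,0],[0.9,-0.08,0.111,-0.045,0],[0.9,-0.08,0.111,-0.045,0],[0.9,-0.08,0.111,-0.045,0]])

```text
time: 19.52
tool_pos: [0.423, 0.2197, 0.0984]
ee_rot: [-3.141, -0.001, 0.238]
wrist_force: [0.7, 0.5, 1.0]
width: 0.0844
```

Run:
```python
from h import *
T=snap('top','t5.png');S=snap('scene','s5.png')
cv2.imwrite('pics/c5.png',cv2.resize(S['image'][150:310,180:460,::-1],None,fx=2.8,fy=2.8))
print(fit_auto('m',[T,S],(.6237,-.007),.012)); print(fit_auto('l',[T,S],(.643,-.085),.012))
```

```text
((array([ 0.62296852, -0.00614167]), array([-0.20984892,  0.35902818, -0.21396729,  0.37849954])), [array([ 0.6239, -0.0066]), array([ 0.622 , -0.0059])])
((array([ 0.6428717 , -0.08576813]), array([-0.27584389,  0.45252206, -0.23313322,  0.40921553])), [array([ 0.644 , -0.0864]), array([ 0.6419, -0.0856])])
```

View pics/c5.png

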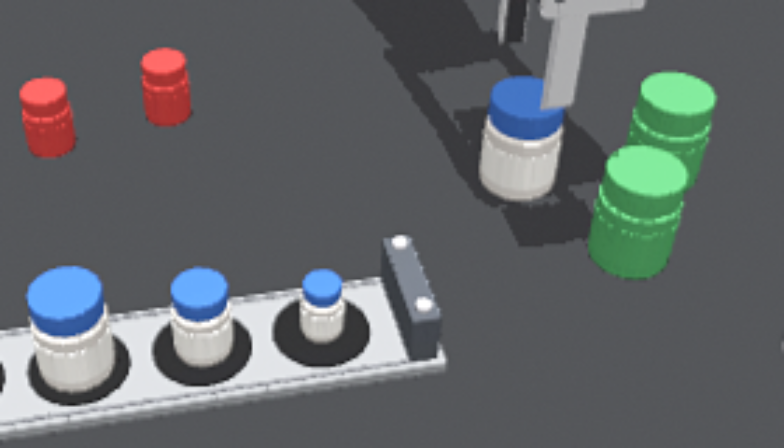

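Three jars are in place, and the gripper is over the white xl jar, clear of the green ones.

Request:
arm_command(plan=[[0.9,0,0,-0.025,0],[0.9,0,0,-0.05,0],[0.9,0,0,-0.07,0],[0.9,0,0,-0.07,0],[0.0,0,0,-0.07,0],[0.0,0,0,-0.07,0],[0.0,0,0,-0.07,0],[0.0,0,0,-0.07,0],[0.0,0,0,-0.07,0]])

```text
time: 20.75
tool_pos: [0.423, 0.2202, 0.0287]
ee_rot: [-3.141, -0.002, 0.239]
wrist_force: [0.4, -0.5, 3.7]
width: 0.0574
```

Request:
arm_command(plan=[[0,0,0,0.03,0],[0,0,0,0.07,0],[0,0,0,0.11,0],[0,0.01,-0.03,0.14,0],[0,0.03,-0.075,0.14,0],[0,0.05,-0.125,0.14,0],[0,0.07,-0.175,0.14,0],[0,0.09,-0.225,0.14,0],[0,0.11,-0.275,0.14,0],[0,0.13,-0.32,0.14,0]])

```text
time: 22.0
tool_pos: [0.5519, -0.1017, 0.1662]
ee_rot: [-3.14, 0.002, 0.239]
wrist_force: [-0.3, -0.0, -1.7]
width: 0.0571
```

Request:
arm_command(plan=[[0,0.025,-0.03,0,0],[0,0.055,-0.05,0,0],[0,0.085,-0.06,0,0],[0,0.105,-0.063,0,0],[0,0.109,-0.063,-0.02,0],[0,0.109,-0.063,-0.06,0],[0,0.109,-0.063,-0.09,0],[0,0.109,-0.063,-0.11,0],[0,0.109,-0.063,-0.11,0],[0,0.109,-0.063,-0.11,0]])

```text
time: 23.25
tool_pos: [0.6619, -0.1633, 0.0591]
ee_rot: [3.14, -0.002, 0.239]
wrist_force: [0.2, 0.4, -1.7]
width: 0.0578
```

Target is TCP 0.0407, so go down 0.0182.

Request:
arm_command(plan=[[0,0,0,-0.008,0],[0,0,0,-0.014,0],[0,0,0,-0.018,0],[0,0,0,-0.018,0],[0,0,0,-0.018,0]])

```text
time: 23.88
tool_pos: [0.6611, -0.1631, 0.0406]
ee_rot: [3.141, 0.0, 0.239]
wrist_force: [-3.4, 1.3, 4.8]
width: 0.0576
```

Request:
arm_command(plan=[[0.9,0,0,0,0],[0.9,0,0,0,0],[0.9,0,0,0,0],[0.9,0,0,0,0],[0.9,0,0,0.04,0],[0.9,0,0,0.09,0],[0.9,0,0,0.13,0],[0.9,-0.05,0,0.15,0],[0.9,-0.1,0,0.15,0],[0.9,-0.15,0,0.15,0]])

```text
time: 25.12
tool_pos: [0.5101, -0.1632, 0.1902]
ee_rot: [3.141, -0.001, 0.239]
wrist_force: [0.2, 0.4, 0.9]
width: 0.0844
```

Request:
arm_command(plan=[[0.9,-0.05,0,0.02,0],[0.9,-0.1,-0.02,0.05,0],[0.9,-0.1,-0.05,0.05,0],[0.9,-0.1,-0.05,0.05,0],[0.9,-0.1,-0.05,0.05,0]])

```text
time: 25.75
tool_pos: [0.4112, -0.2125, 0.2392]
ee_rot: [-3.14, 0.0, 0.239]
wrist_force: [-0.2, 1.1, -0.6]
width: 0.0843
```

Run:
```python
from h import *
T=snap('top','t6.png');S=snap('scene','s6.png')
for k,p in dict(s=(.605,.0703),m=(.6237,-.0073),l=(.643,-.085),xl=(.662,-.163)).items():
    r=fit_auto(k,[T,S],p,.012); print(k,np.round((r[0][0]-p)*1000,1),np.round(r[0][1],2))
cv2.imwrite('pics/c6.png',cv2.resize(S['image'][150:330,100:380,::-1],None,fx=2.8,fy=2.8))
```

```text
s [-1.1  0.6] [-0.01  0.39 -0.1   0.36]
m [-0.7  1.2] [-0.21  0.36 -0.21  0.38]
l [-0.3 -0.7] [-0.32  0.52 -0.2   0.34]
xl [-0.7 -1.6] [-0.24  0.56 -0.11  0.39]
```

View pics/c6.png

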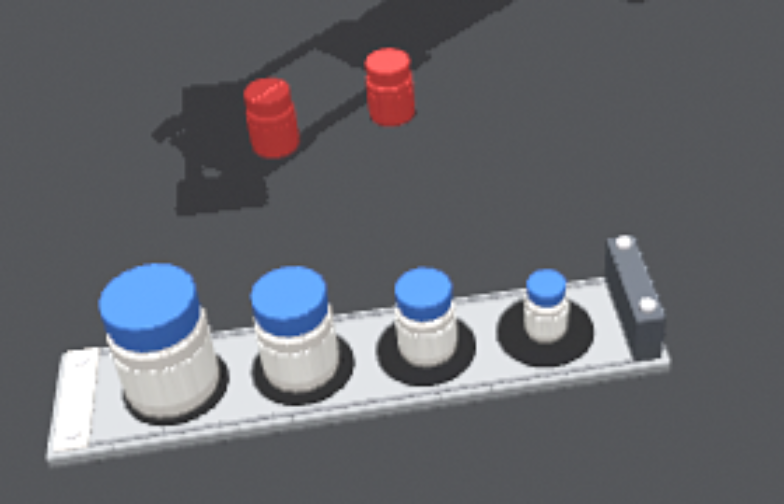

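View pics/t6.png

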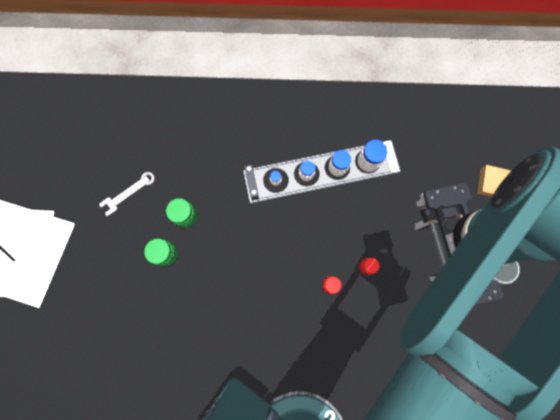

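All four jars stand upright and centred to within about 2 mm, with the smallest at the gate. The red and green jars haven't moved and the gripper is clear.

```bash
python3 -c "
from bench import robot
print(robot.close_job())"
```

```text
the job is handed in; nothing more can be done
None
```

I put the four white jars on the rail pads in order of size: the smallest next to the gate, then second smallest, second largest, and the largest farthest from it. I then backed the arm away and handed the job in at about 26 s of the 93 s allowed.

- **Placement:** In the last check with both cameras, every jar stood upright, released and within 2 mm of its pad centre. Offsets were about 1.3, 1.4, 0.8 and 1.7 mm from smallest to largest, which is about the 2 mm accuracy of the camera calibration.
- **Forces:** The highest wrist force I saw was about 7 N, but I only read it at the end of each move.
- **Other objects:** The last pictures show the red and green look-alikes where they started, and nothing tipped or fell.
- **Checks that went wrong:** Two position fits matched the wrong blue cap or only part of one, because the gripper hid the jar. I ignored both, and later fits with both cameras agreed with each other to about 2 mm.

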